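# Sweep ring chokes through the counting gate

### The arm

A 6-joint arm with a two-finger parallel gripper is mounted at the origin on the work surface. World frame = base frame: x ahead of the robot, y to its left, z up, the work surface at z = 0. Lengths are in mm, angles in rad, forces in N, time in s.
With the tool pointing down it reaches from about 275 to 750 mm from the base axis. Payload 10.2 kg.
Tool frame: the origin (TCP) lies at the very end of the fingers, on their centre line; the grasp point (between the pads) lies 19 mm behind it; z points along the fingers, y is the line along which they close (so a half turn about z gives the same grasp; the last joint's range is limited). The gripper opens to 85 mm and grips with 20 to 120 N. Pads are 22 mm wide; open, the fingers measure 114 mm over their backs; the gripper's body (76 mm by 85 mm) begins 54 mm behind the grasp point. The pads swing forward as they close: fully open they stand 13 mm farther back than shut.
Start: joints at [-1.373, 0.313, 1.498, -0, 1.331, -0.223], TCP at [214.446, -479.212, 231.294] pointing down, gripper open.
Joint ranges: [-2.94, 2.94], [-0.97, 2.17], [0.19, 2.56], [-1.23, 4.37], [0.02, 3.11], [-2.88, 2.88]. Speed limits (rad/s): [2.39, 2.39, 3.01, 3.14, 3.14, 3.14].

### API

Orientations are given as a rotation vector (axis times angle).
In Python, from station import ctrl gives the robot as it stands. The module is installed in compiled form; this text tells all that it offers. Calls block until the motion is done:
- ctrl.move_ptp(position, orientation): joint-space move of the TCP to a pose.
- ctrl.move_straight(position, max_speed=150, attitude=None): straight line of the TCP; attitude=None keeps the orientation; max_speed is the mean speed in mm/s.
- ctrl.set_joints(angles): joint-space move.
- ctrl.grip(opening, strength=None): finger opening in mm; strength is the grip in N (None keeps the last); returns when the fingers have stopped.
- ctrl.dwell(seconds).
- ctrl.solve_ik(position, orientation): joint angles nearest the present ones, or None.
- ctrl.observe(): the state.
- ctrl.get_image(name): name is "scene" or "top" or "wrist"; returns a dict with "image" (384x512x3 uint8, red, green, blue), "intrinsics" (3x3 intrinsics, pixels), "xyz" and "orientation" of the camera in the world; the wrist camera has in their place "T_tool_cam" (4x4, takes a point from camera to tool coordinates, whose origin is the TCP and whose axes are the flange's). Camera axes: x right, y up, looking along -z (the intrinsics and any distortion apply to the point x, -y, -z); pixel columns grow to the right and rows downward; lengths in mm; the calibration is good to about 2 mm. A picture is of the moment at which its call begins: read the wrist's pose just before it. There is no depth.
A pose or a line that the arm cannot do raises ctrl.PlanningError and nothing moves.
- ctrl.hand_in(): hands the job in; it is judged then, once.
The state is a dict: "time": time; "q": joint angles; "joint_velocities": joint speeds; "joint_torque": joint torques, N m; "ee_pos": TCP position; "tcp_rot": TCP orientation; "contact_force": force on the tool from outside, world axes, zero at the start; "ft_torque": the same for the moment, N m; "opening": finger opening in mm; "gripper_force": force on a finger pad.
Only numpy, scipy, OpenCV 4.12 (cv2) and the standard library are available. Lean on these libraries where they do the work, as an engineer would, in place of code of your own. Each camera call takes 0.05 s, during which the arm holds its last target. There are 200 camera calls.

### The job

Sweep the three loose copper ring chokes across the sorting deck with the fingertips, one after another through the narrow gate between the guide rails, so that each drops into the slot behind it. Only push them along the deck: do not pick up or lift any choke. Leave the small transformer on the deck, the wire spool and the screwdriver where they are, and finish clear of everything.

Things in the scene. Friction and masses are not known exactly. Their poses are not given: they have to be found in the camera images.
- deck: fixed sorting deck: blue box with a flat grey top 70 mm above the bench, 300 mm long (x) by 240 mm wide (y). Origin: on the bench, midway across, 165 mm from the rear end and 135 mm from the slot end; z up, x points from the rear to the slot. Rails 6 mm thick stand 12 mm above the top along the rear end and both sides (outermost 6 mm).
- gate (a point): middle of the gate, at the deck top's level, 75 mm along x from the deck's origin; axes as the deck's. The gate is 40 mm wide (y -20 to +20 mm). At its line (x = 0 here) the top ends and the open slot begins: x 0 to 50 mm, 40 mm wide, 65 mm deep, 12 mm rails at its sides and end. A choke drops in by itself once its centre is pushed past the line; fingers need not enter.
- guide (a point): point on the deck's top 85 mm before the gate on its centre line; axes as the deck's. From |y| = 105 mm here two straight aluminium guide rails, 12 mm high, 6 mm thick, run in at 45 degrees to the gate's two edges (inner faces on x + |y| = 105 mm here): a funnel.
- choke1_center (a point): wound ring choke: a copper-wound ring core with a black potted centre, lying flat, a disc 30 mm across and 14 mm thick, about 30 g, loose, slides on the deck. This point is its centre, half-way up. All three chokes are alike.
- choke2_center (a point): wound ring choke: a copper-wound ring core with a black potted centre, lying flat, a disc 30 mm across and 14 mm thick, about 30 g, loose, slides on the deck. This point is its centre, half-way up. All three chokes are alike.
- choke3_center (a point): wound ring choke: a copper-wound ring core with a black potted centre, lying flat, a disc 30 mm across and 14 mm thick, about 30 g, loose, slides on the deck. This point is its centre, half-way up. All three chokes are alike.
- transformer_center (a point): bystander: small transformer, dark steel core between two black flanges, 26 x 40 x 24 mm high, 0.15 kg, loose, standing on the deck near its rear end. This point is its centre, half-way up.
- spool_center (a point): bystander: white spool wound with copper wire, 70 mm across, 50 mm high, loose, standing on the bench to the left of the deck. This point is its centre, half-way up.
- driver_grip (a point): bystander: screwdriver 180 mm long, loose, lying on the bench to the right of the deck. This point is the middle of its handle.

How it is judged:
By the outcome, as a careful person would: the job done as asked, in the order asked, and still so for the second after the job is handed in, with the robot touching nothing.
It also fails if it takes over 51 s, if anything falls off the work surface, if the arm or the gripper's body presses on something with over 40 N, if the wrist force passes 120 N, or if a joint passes its speed limit or range.

## Working session

There is one attempt and no reset: what is moved stays moved. The work goes in short steps, each a Python script; the robot and the scene stay as the last script left them, time stands still between calls to the robot, and variables do not carry over. Pictures are saved under pics/ and viewed, at most 10 in all, crops included, and the job is handed in when it is done.

```bash
mkdir -p pics
cat > h.py <<'E'
import numpy as np, cv2
from scipy.spatial.transform import Rotation as R
from station import ctrl
def cam(n):
    d=ctrl.get_image(n); return d
def Rm(o):
    o=np.array(o,float)
    return o if o.shape==(3,3) else R.from_rotvec(o).as_matrix()
def ray(d,u,v,z):
    K=np.array(d["intrinsics"]); p=np.linalg.inv(K)@[u,v,1]
    w=Rm(d["orientation"])@np.array([p[0],-p[1],-p[2]]); c=np.array(d["xyz"],float)
    return c+w*(z-c[2])/w[2]
def proj(d,P):
    K=np.array(d["intrinsics"]); c=Rm(d["orientation"]).T@(np.array(P,float)-d["xyz"])
    q=K@[c[0],-c[1],-c[2]]; return q[:2]/q[2]
E
python3 - <<'E'
from h import *
for n in("top","scene"):
    d=cam(n); np.save(n+".npy",d,allow_pickle=True)
    cv2.imwrite(f"pics/{n}.png",cv2.resize(d["image"][:,:,::-1],(800,600),interpolation=cv2.INTER_CUBIC))
    print({k:v for k,v in d.items() if k!="image"})
print(ctrl.observe())
E
```

```text
{'intrinsics': array([[481.79317505,   0.        , 255.53810864],
       [  0.        , 481.79317505, 187.23692199],
       [  0.        ,   0.        ,   1.        ]]), 'xyz': array([ 504.65319034,   -8.50683521, 1315.68420746]), 'orientation': array([ 0.05806412, -0.03991983, -1.58320088])}
{'intrinsics': array([[446.92827894,   0.        , 259.32447706],
       [  0.        , 446.92827894, 194.53101031],
       [  0.        ,   0.        ,   1.        ]]), 'xyz': array([1348.81738974, -336.25538977,  978.54704239]), 'orientation': array([0.66610954, 0.4341195 , 1.08899895])}
{'time': 0.1, 'q': array([-1.37339712e+00,  3.13387442e-01,  1.49832730e+00,  3.37497583e-07,
        1.33105040e+00, -2.23409502e-01]), 'joint_velocities': array([ 2.65147438e-04, -8.52480799e-04, -1.38356744e-03, -2.00004728e-04,
       -2.74767397e-04, -5.69575492e-05]), 'joint_torque': array([ 2.74523656e-03, -4.12901115e+01, -2.60141301e+01, -2.15108489e-04,
        3.01436485e-03,  1.31868042e-06]), 'ee_pos': array([ 214.40005402, -478.97434833,  230.80842638]), 'tcp_rot': array([-3.07116318e+00, -6.55893470e-01, -2.44570433e-05]), 'contact_force': array([0.20217245, 0.38897523, 1.04665981]), 'ft_torque': array([-0.04655364, -0.01000884,  0.0168096 ]), 'gripper_force': 0.0, 'opening': 85.60975269685576}
```

View pics/top.png

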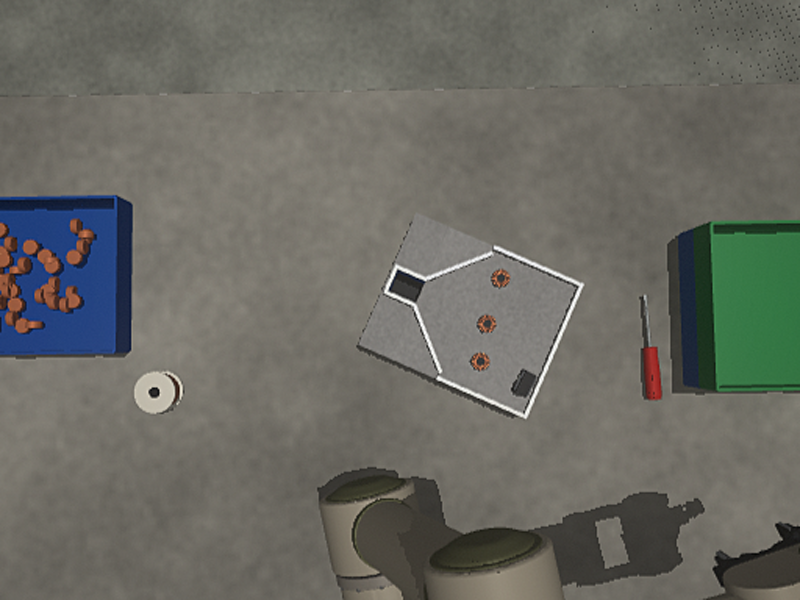

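View pics/scene.png

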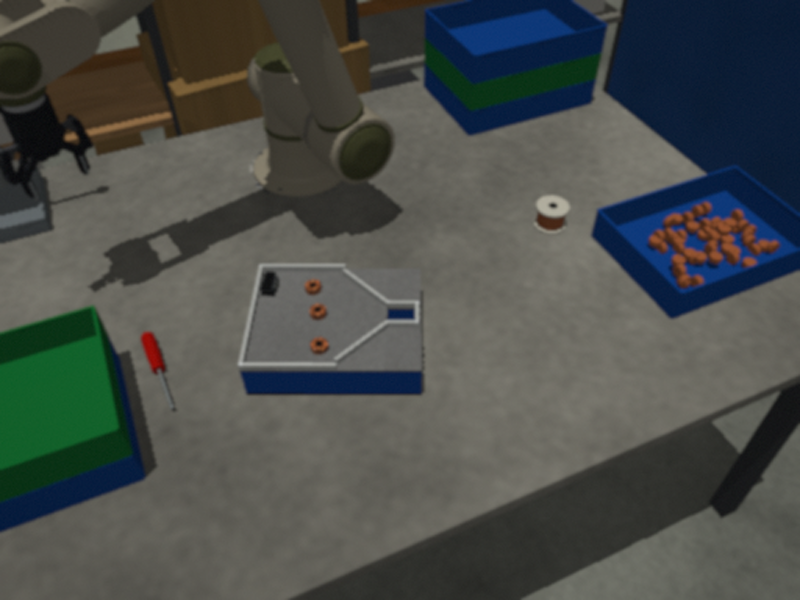

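The top view shows the deck's rails, with the gate near (425,290) of the 800-px picture. The chokes are at (500,278), (487,324) and (480,361), and the transformer is at (523,383). The spool and screwdriver are well away.

Run:
```python
from h import *
d=np.load("top.npy",allow_pickle=True).item(); im=d["image"]
roi=np.zeros(im.shape[:2],np.uint8); roi[130:272,224:378]=1
s=cv2.cvtColor(im,cv2.COLOR_RGB2HSV)
w=((im.min(2)>185)&(roi>0)); v,u=np.nonzero(w)
P=np.array([ray(d,a,b,82)[:2] for a,b in zip(u,v)],np.float32)
r=cv2.minAreaRect(P); print(len(P),r)
B=cv2.boxPoints(r)
# deck x axis: along long side, toward slot
e=[B[1]-B[0],B[2]-B[1]]; e=max(e,key=np.linalg.norm); ax=e/np.linalg.norm(e)
g=np.array(ray(d,272,185,82)[:2])
if (g-r[0])@ax<0: ax=-ax
ay=np.array([-ax[1],ax[0]]); L=max(r[1])
O=np.array(r[0])-ax*(L/2)+ax*165
print("deck O",O,"yaw",np.degrees(np.arctan2(ax[1],ax[0])))
# refine using two views? check dark slot
D=np.array([ax,ay])
m=((s[...,0]<18)&(s[...,1]>110)&(im[...,0]>90)&(roi>0)).astype(np.uint8)
m=cv2.morphologyEx(m,cv2.MORPH_CLOSE,np.ones((5,5)))
n,l,st,c=cv2.connectedComponentsWithStats(m)
for i in range(1,n):
    if st[i,4]>20:
        p=ray(d,*c[i],82)[:2]; print("choke",c[i],st[i],p,D@(p-O))
k=((im.max(2)<62)&(roi>0)).astype(np.uint8); n,l,st,c=cv2.connectedComponentsWithStats(k)
for i in range(1,n):
    if st[i,4]>40:
        p=ray(d,*c[i],88)[:2]; print("dark",st[i],p,D@(p-O))
sc=np.load("scene.npy",allow_pickle=True).item()
o=[]
for img,dd in((im,d),(sc["image"],sc)):
    o=img[:,:,::-1].copy(); o=cv2.resize(o,None,fx=2,fy=2)
    for q,z in(((-165,120),82),((-165,-120),82),((75,20),82),((75,-20),82),((125,20),82),((125,-20),82),((-10,105),82),((-10,-105),82)):
        x=proj(dd,[*(O+D.T@np.array(q)),z]); cv2.circle(o,tuple(int(round(2*t+.5)) for t in x),2,(0,0,255),-1)
    if dd is d: A=cv2.resize(o[240:560,430:770],None,fx=1.17,fy=1.17)
    else: Bm=cv2.resize(o[320:520,290:560],None,fx=1.4,fy=1.4)
W=np.zeros((380,800,3),np.uint8); W[:A.shape[0],:A.shape[1]]=A; W[:Bm.shape[0],410:410+Bm.shape[1]]=Bm
cv2.imwrite("pics/chk.png",W)
```

```text
772 ((544.913818359375, -112.30172729492188), (295.85430908203125, 238.96705627441406), 65.55107116699219)
deck O [551.97995758 -96.75979614] yaw 65.55108
choke [320.08988764 177.47191011] [315 173  11  11  89] [ 604.54918872 -160.64334915] [-36.39770427 -74.29561984]
choke [311.28571429 206.76923077] [306 202  11  11  91] [ 529.75216389 -136.60657424] [-45.47342061   3.74278404]
choke [307.04444444 230.78888889] [302 226  11  11  90] [ 468.73170462 -124.60344351] [-59.80186152  64.2594524 ]
dark [249 173  23  20 252] [592.98529216  -5.95028007] [99.63804271  0.25599618]
dark [228 221 101  46 169] [441.34619866 -42.47922142] [  3.62396758 123.17903786]
dark [327 237  16  17 135] [ 431.6215442  -193.54491069] [-137.92060858   69.50834765]
```

View pics/chk.png

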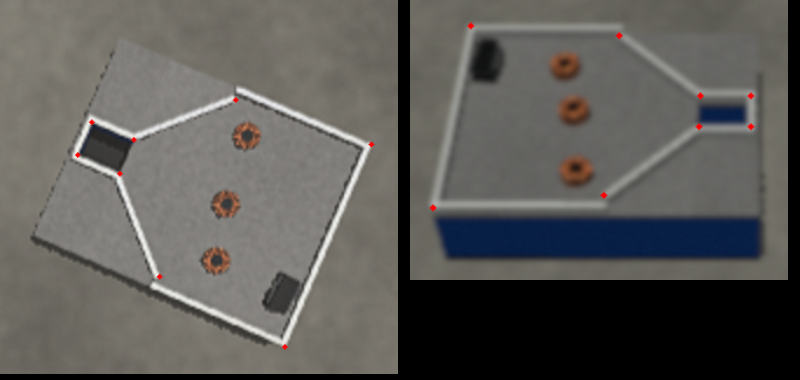

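```bash
cat >> h.py <<'E'
O=np.array([551.98,-96.76]); Y=np.radians(65.55)
D=np.array([[np.cos(Y),np.sin(Y)],[-np.sin(Y),np.cos(Y)]])
BACK=23.5; SGN=1
def pose(c,h,back,z):
    """TCP pose with the cradle `back` mm behind the choke centre c (deck frame), heading h deg"""
    a=Y+np.radians(h); u=np.array([np.cos(a),np.sin(a)])
    p=O+D.T@np.array(c,float)-back*u
    x=np.array([*(SGN*u),0]); zz=np.array([0,0,-1.]); 
    return [*p,z], R.from_matrix(np.array([x,np.cross(zz,x),zz]).T).as_rotvec()
def line(c,h,back,z,v): 
    p,o=pose(c,h,back,z); ctrl.move_straight(p,max_speed=v,attitude=o)
def approach(c,h): 
    ctrl.move_ptp(*pose(c,h,BACK+9,110)); line(c,h,BACK+9,73,100)
def F(): s=ctrl.observe(); print(round(s["time"],2),np.round(s["contact_force"],1),np.round(s["ee_pos"],1),round(s["opening"],1))
def shot(name):
    d=cam("top"); cv2.imwrite(f"pics/{name}.png",cv2.resize(d["image"][110:290,200:400,::-1],None,fx=3,fy=3,interpolation=cv2.INTER_CUBIC))
def sweep(c,h,mid):
    approach(c,h); F()
    line(mid,h,BACK,73,60); F()
    line((52,0),0,BACK,73,50); F()
    line((78,0),0,BACK,73,40); F()
    line((78,0),0,BACK+25,73,120); line((78,0),0,BACK+25,115,200)
E
python3 - <<'E'
from h import *
import h
for s in(1,-1):
    h.SGN=s
    for c,a in(((-45,4),0),((-36,-74),18),((-60,64),-14),((78,0),0)):
        q=ctrl.solve_ik(*pose(c,a,32,73)); print(s,c,None if q is None else np.round(q,2))
E
```

```text
1 (-45, 4) [-0.53  0.53  1.63 -0.    0.98 -0.1 ]
1 (-36, -74) [-0.49  0.69  1.33 -0.    1.11 -0.38]
1 (-60, 64) [-0.57  0.4   1.84  0.    0.9   0.1 ]
1 (78, 0) [-0.3   0.58  1.53 -0.    1.03  0.13]
-1 (-45, 4) None
-1 (-36, -74) [-0.49  0.69  1.33 -0.    1.11  2.76]
-1 (-60, 64) None
-1 (78, 0) None
```

Run:
```python
from h import *
ctrl.grip(17); F()
approach((-45.5,3.7),0); F()
line((-15,2),0,BACK,73,60); F()
shot("b1")
d=cam("wrist"); cv2.imwrite("pics/w1.png",d["image"][:,:,::-1])
```

```text
0.76 [ 0.4  0.4 -0.9] [ 214.4 -479.2  231.3] 16.8
2.93 [-0.   0.5  1. ] [ 516.4 -166.7   73.3] 16.7
3.74 [-0.2 -0.1 -0.4] [ 534.2 -131.    73. ] 17.2
```

View pics/b1.png

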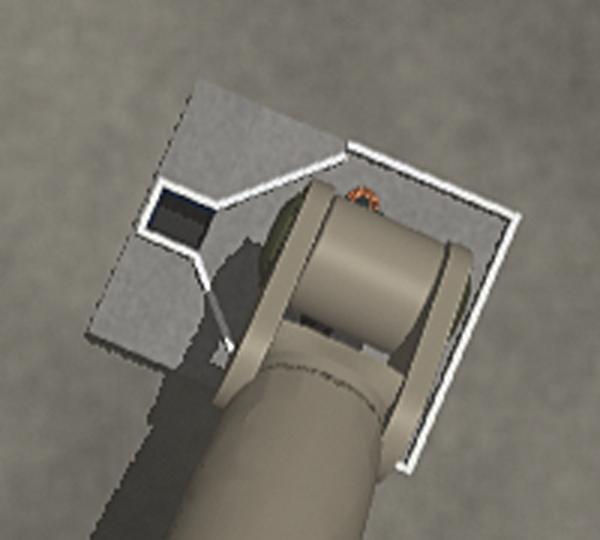

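View pics/w1.png

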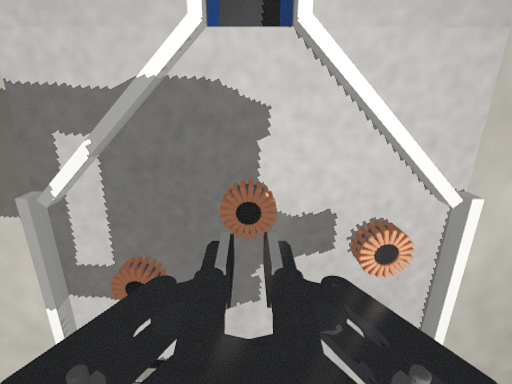

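The wrist view shows choke B at (248,210), held between the pads and in line with the gate, whose centre is near column 250. I'll keep pushing.

Run:
```python
from h import *
line((52,0),0,BACK,73,50); F()
line((78,0),0,BACK,73,40); F()
d=cam("wrist"); cv2.imwrite("pics/w2.png",d["image"][:,:,::-1])
```

```text
5.33 [-0.5  0.4 -0.2] [563.7 -71.   73. ] 17.0
6.13 [ 0.4 -0.7 -0.1] [574.5 -47.2  73. ] 17.1
```

View pics/w2.png

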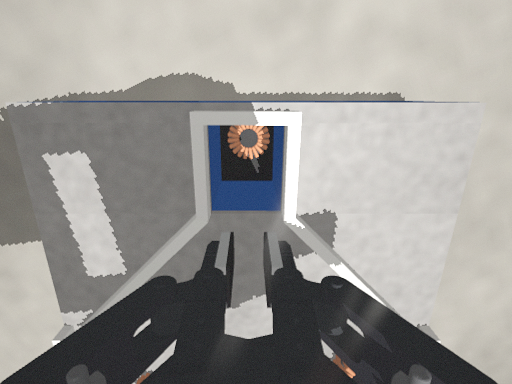

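Choke B lies in the slot at (248,138), and the fingers are clear of the rails. Next is choke C, with a check at mid-funnel.

Run:
```python
from h import *
line((78,0),0,BACK+30,73,150); line((78,0),0,BACK+30,115,200)
approach((-59.8,64.3),-14); F()
line((40,0),-14,BACK,73,60); F()
line((52,0),0,BACK,73,25); F()
d=cam("wrist"); cv2.imwrite("pics/w3.png",d["image"][:,:,::-1])
```

```text
8.02 [-0.3 -1.4 -0.1] [ 448.9 -149.8   73.1] 17.2
10.29 [ 0.3 -0.4  0.2] [553.8 -78.8  73. ] 17.1
10.95 [ 0.4 -0.3 -0.3] [563.7 -70.9  73. ] 17.4
```

View pics/w3.png

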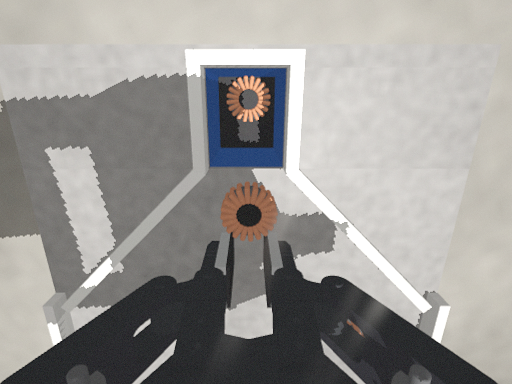

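Choke C is cradled at (248,213) and centred on the gate. I'll push it in, then sweep choke A the same way.

Run:
```python
from h import *
line((78,0),0,BACK,73,40); F()
d=cam("wrist"); a=d["image"][:,:,::-1]
line((78,0),0,BACK+30,73,150); line((78,0),0,BACK+30,115,200)
approach((-36.4,-74.3),18); F()
line((42,0),18,BACK,73,60); F()
line((54,0),0,BACK,73,25); F()
d=cam("wrist"); b=d["image"][:,:,::-1]
cv2.imwrite("pics/w4.png",cv2.resize(np.hstack([a,b]),(800,300)))
```

```text
11.8 [ 0.5 -0.1 -0. ] [574.5 -47.2  72.9] 16.8
13.64 [ 0.2 -0.2  0.1] [ 601.  -192.3   73. ] 17.0
15.72 [ 0.1 -0.4  0.4] [566.7 -82.   72.9] 16.8
16.4 [-0.8 -0.1  0.3] [564.6 -69.1  73. ] 16.7
```

View pics/w4.png

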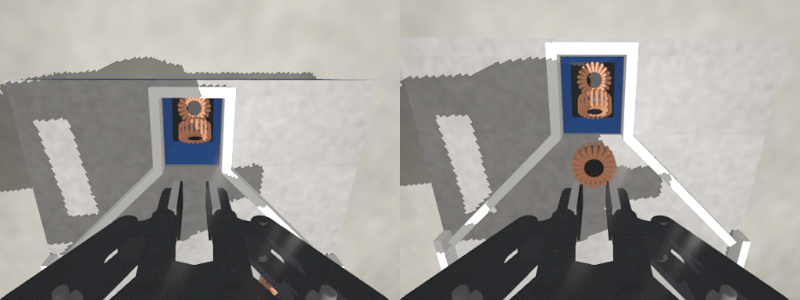

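Choke C has dropped, and two chokes are now in the slot. Choke A is cradled at (594,167) in the right half of the picture, centred on the gate. I'll push it in, then withdraw clear.

Run:
```python
from h import *
line((78,0),0,BACK,73,40); F()
ctrl.dwell(0.3)
d=cam("wrist"); a=d["image"][:,:,::-1]
line((78,0),0,BACK+30,73,150); line((78,0),0,BACK+30,200,200)
ctrl.set_joints([-1.373,.313,1.498,0,1.331,-.223]); F()
b=cam("top")["image"][110:290,200:440,::-1]
cv2.imwrite("pics/end.png",np.hstack([cv2.resize(a,(400,300)),cv2.resize(b,(400,300),interpolation=cv2.INTER_CUBIC)]))
```

```text
17.2 [ 0.2  0.  -0.3] [574.5 -47.2  73. ] 17.0
20.62 [-0.2 -0.1 -0.6] [ 215.3 -478.7  231.1] 17.4
```

View pics/end.png

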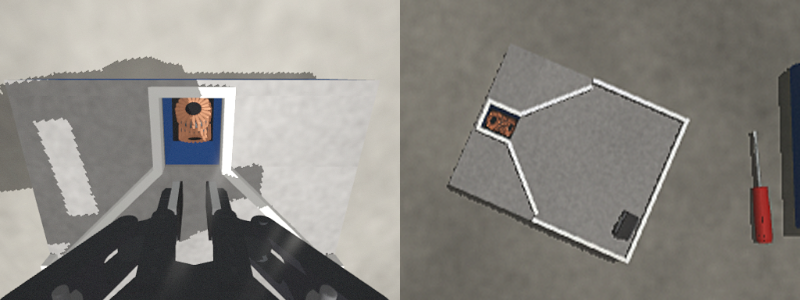

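All three chokes are in the slot at (500,122). The transformer at (625,225) and the screwdriver look undisturbed, and the arm is clear.

```bash
python3 -c "
from station import ctrl
print(ctrl.hand_in())"
```

```text
the job is handed in; nothing more can be done
None
```

I swept all three chokes through the gate into the slot, left the transformer, spool and screwdriver untouched, returned the arm clear of everything, and handed the job in at about 21 s.

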